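Open the lamp shutter past half and start the lamp

TASK

On the lamp console, push the shutter lever (the one with the ball knob) away from you along its slot, past its half-open click, all the way to its far stop, and then press the start button between the levers fully down and let it go. Push with the fingertips only: do not take the knob between the fingers. Leave the brightness lever (the flat paddle) as it is set and do not shift the things standing on and around the console.

Things in the scene. Friction and masses are not known exactly. Their poses are not given: they have to be found in the camera images.
- console: Fixed grey lamp console, a flat box 160 mm (its x) by 220 mm (its y) by 45 mm high, resting on the worktop. Origin at the centre of its underside, z up. Its x axis runs along both lever slots, from the button end towards the far end, and points away from the robot within about 0.35 rad. Two aluminium slot plates (136 x 62 x 4 mm, upper face 49 mm above the worktop) lie on it, centred at x = 0, y = +55 mm and y = -55 mm; which of them carries the shutter lever varies.
- shutter_knob (a point): Centre of the black ball knob (24 mm diameter) of the shutter lever, 87 mm above the worktop and 38 mm above its slot plate; below the ball is a 9 mm round steel stem standing in a low black foot (22 x 16 mm, 6 mm above the plate). It slides along the console's x axis, 60 mm in all, from x = -30 mm (shut) to x = +30 mm (fully open) in the console's frame. Its axes are the console's.
- shutter_lever (a joint): Travel of the shutter lever along the console's +x, in m: 0 = shut (where it starts), 0.030 = half-open click, where it is caught, 0.060 = fully open at the far stop. Sprung detents hold it at these three places: about 6 to 8 N of push gets it out of shut, and again out of half open, with less force once it moves; past about 0.020 it is drawn on into half open, past about 0.050 it is drawn on into fully open.
- brightness_paddle (a point): Centre of the flat black paddle (8 mm along the slot, 34 mm across, 24 mm high) on the brightness lever, 87 mm above the worktop, in the other slot plate. It starts anywhere along a 60 mm slot, is held by about 2 N of friction only, and must stay there.
- start_button_top (a point): Centre of the top face of the round grey start button (26 mm diameter, standing 10 mm proud of a fixed dark round housing of 42 mm diameter; top face 67 mm above the worktop) at x = -35 mm, y = 0 in the console's frame. It is pressed straight down and springs back.
- start_button (a joint): Travel of the start button, in m: 0 = up, 0.006 = fully down, which takes 5 N.
- spare_eyepiece: Loose black microscope eyepiece, 36 mm round, 47 mm high, standing on the console's top between the slot plates, at about x = +50 mm, y = 0 in its frame. Origin at the centre of its underside.
- immersion_oil: Loose brown bottle with a black cap, 31 mm round, 72 mm high, on the worktop beside the console's +y flank. Origin at the centre of its underside.
- bulb_carton: Loose small lamp carton, 40 x 40 x 62 mm, on the worktop beside the console's +y flank. Origin at the centre of its underside.
- objective_40x: Loose microscope objective, 27 mm round, 48 mm high, on the worktop beside the console's -y flank. Origin at the centre of its underside.
- battery_1: Loose AA cell, 14 mm round, 50 mm high, standing on the worktop beside the console's -y flank. Origin at the centre of its underside.

How it is judged:
On the way, in this order (a step that is already met when the one before it is completed fails the run):
1. the shutter lever is at its far stop, past the half-open click (value of joint shutter_lever above 0.056 m), for 0.2 s.
2. the start button is pressed down (value of joint start_button above 0.0045 m), for 0.1 s.
At the end, for the whole second after the job is handed in: The shutter lever rests within 4 mm of its far stop (0.060), the start button has been pressed at least 4.5 mm after that and is up again (under 1.5 mm), and the brightness paddle is within 6 mm of where it was set (value of joint shutter_lever above 0.056 m and value of joint start_button below 0.0015 m and distance of brightness_paddle from where it was at the start of the episode below 0.006 m); the robot touches nothing.
It fails at once if the start button is pressed before the shutter is fully open (value of joint start_button above 0.003 m and value of joint shutter_lever below 0.054 m).
It fails at once if the ball knob is taken between the fingers (distance between the grasp point and shutter_knob below 0.013 m).
It fails at once if the brightness lever is moved by more than 6 mm (distance of brightness_paddle from where it was at the start of the episode above 0.006 m).
It fails at once if a bystander is shifted, knocked over or lifted (more than 15 mm) (distance of any of spare_eyepiece, immersion_oil, bulb_carton, objective_40x, battery_1 from where it was at the start of the episode above 0.015 m).
It also fails if it takes over 45 s, if anything falls off the work surface, if the arm or the gripper's body presses on something with over 40 N, if the wrist force passes 120 N, or if a joint passes its speed limit or range.

ROBOT

A 6-joint arm with a two-finger parallel gripper is mounted at the origin on a cart in front of the work surface, level with it; the furniture and walls round the work are solid. World frame = base frame: x ahead of the robot, y to its left, z up, the work surface at z = 0. Lengths are in m, angles in rad, forces in N, time in s.
With the tool pointing down it reaches from about 0.3 to 0.75 m from the base axis. Payload 8.5 kg.
Tool frame: the origin (TCP) lies at the very end of the fingers, on their centre line; the grasp point (between the pads) lies 19 mm behind it; z points along the fingers, y is the line along which they close (so a half turn about z gives the same grasp; the last joint's range is limited). The gripper opens to 88 mm and grips with 3 to 60 N. Pads are 18 mm wide; open, the fingers measure 123 mm over their backs; the gripper's body (75 mm by 187 mm) begins 45 mm behind the grasp point.
Start: joints at [-1.5, 0.381, 1.297, -0, 1.464, -0.215], TCP at [0.155, -0.528, 0.239] pointing down, gripper open.
Joint ranges: [-3.11, 3.11], [-0.89, 2.33], [0.22, 2.48], [-1.42, 4.56], [0.17, 2.85], [-2.88, 2.88]. Speed limits (rad/s): [2.39, 2.39, 3.14, 3.14, 3.14, 3.14].

INTERFACE

Orientations are given as a rotation vector (axis times angle).
In Python, from rig import manip gives the robot as it stands.
- The arm moves only by the tool play_rows, never from a script. Its argument "commands" is a list of rows, each an object with "xyz": the shift along the tool's x, y, z each as a share of 40 mm, from -1 to 1, a list of three; "roll": the turn about the tool's z as a share of 5 degrees, from -1 to 1. In form: [{"xyz": [dx, dy, dz], "roll": roll}, ...]. A call has exactly 10 rows; each row shifts and turns the commanded pose from where the row before left it, along the tool's axes as they then stand; what a row does not reach is not made up. A row lasts 1/8 s, in which the tool goes at most 62.5 mm and 10.7 degrees, less where a joint would pass 70% of its speed; a pose out of reach is approached as far as the arm can. A call with a number of a shift or a turn outside -1 to 1 is refused whole. A call with a gripper value outside its range is refused whole. "fingers" is the gripper command: -1 is shut, 1 is fully open, values between are in proportion, set as the call begins (left out, the last holds). The fingers move at their own pace and stop on an object; "grip_force" is the grip in N (left out, the last holds). Time passes only in rows, so rows that do not move let the fingers close, or fill a call up. It gives the time, the measured TCP pose, the force, the opening and the grip force at its end, in the units of the state.
- manip.get_state(): the state, without advancing time (a new reading comes with each control period).
- manip.get_image(name): name is "scene" or "top" or "wrist"; returns a dict with "color" (480x640x3 uint8, red, green, blue), "fx", "fy", "cx", "cy" (pixels), "R" (3x3) and "t" (3): a world point X has camera coordinates R X + t. Camera axes: x right, y down, z forward; pixel columns grow to the right and rows downward; lengths in m; the calibration is good to about 2 mm. A picture is of the moment at which its call begins. There is no depth.
- manip.sign_off(): hands the job in; it is judged then, once.
The state is a dict: "t": time; "joint_positions": joint angles; "dq": joint speeds; "tau": joint torques, N m; "eef_pos": TCP position; "ee_rot": TCP orientation; "force": force on the tool from outside, world axes, zero at the start; "ft_torque": the same for the moment, N m; "finger_gap": opening from 0.0 (shut) to 1.0 (fully open); "finger_force": force on a finger pad.
Only numpy, scipy, OpenCV 4.12 (cv2) and the standard library are available. Lean on these libraries where they do the work, as an engineer would, in place of code of your own. Each camera call takes 0.05 s, during which the arm holds its last target. There are 200 camera calls.

## Working session

There is one attempt and no reset: what is moved stays moved. The work goes in short steps, Python scripts to look and compute and a tool call to move; the robot and the scene stay as the last step left them, time stands still between calls to the robot, and variables do not carry over. Pictures are saved under pics/ and viewed, at most 10 in all, crops included, and the job is handed in when it is done.

Besides the shell and the picture viewer there is one more tool, called after "Call:" as name(argument=value, ...) on one line, values as JSON. play_rows: Moves the arm, as the interface text tells. Shift numbers are shares of 40 mm and turn numbers shares of 5 degrees, none past 1 either way. Its arguments: {"type":"object","properties":{"commands":{"type":"array","items":{"type":"object","properties":{"xyz":{"type":"array","items":{"type":"number"}},"roll":{"type":"number"}}}},"fingers":{"type":"number"},"grip_force":{"type":"number"}},"required":["commands"]}

```bash
mkdir -p pics; python3 - <<'E'
from rig import manip
import cv2, numpy as np
s=manip.get_state(); print({k:np.round(v,3) for k,v in s.items()})
for n in("top","scene"):
    d=manip.get_image(n); cv2.imwrite(f"pics/{n}0.png",d["color"][:,:,::-1]); np.savez(f"{n}0.npz",**d)
    print(n,d["fx"],d["cx"],d["cy"],np.round(-d["R"].T@d["t"],3),np.round(d["R"],3).tolist())
E
```

```text
{'t': np.float64(0.0), 'joint_positions': array([-1.5  ,  0.381,  1.298, -0.   ,  1.464, -0.215]), 'dq': array([-0.   ,  0.001, -0.001, -0.001,  0.001, -0.   ]), 'tau': array([ 0.0000e+00, -4.3793e+01, -2.2456e+01,  7.1000e-02,  3.5000e-02,
       -0.0000e+00]), 'eef_pos': array([ 0.155, -0.527,  0.238]), 'ee_rot': array([-3.108, -0.447, -0.   ]), 'force': array([0.134, 0.369, 1.047]), 'ft_torque': array([ 0.02 ,  0.002, -0.042]), 'finger_force': np.float64(0.0), 'finger_gap': np.float64(0.996)}
top 525.475361933009 318.65620063965184 237.8948893122945 [0.4   0.007 1.099] [[0.025, -1.0, 0.005], [-0.992, -0.025, -0.127], [0.127, -0.002, -0.992]]
scene 569.618082281819 308.2199433971358 234.8558706022416 [0.209 0.446 0.776] [[-0.804, -0.594, 0.007], [-0.471, 0.631, -0.616], [0.362, -0.499, -0.787]]
```

View pics/top0.png

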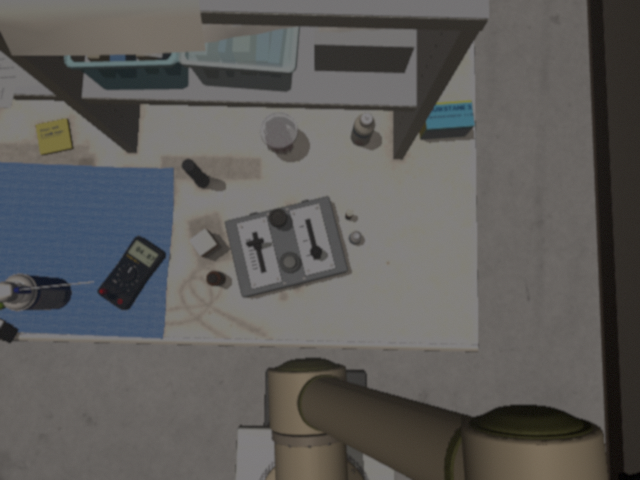

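View pics/scene0.png

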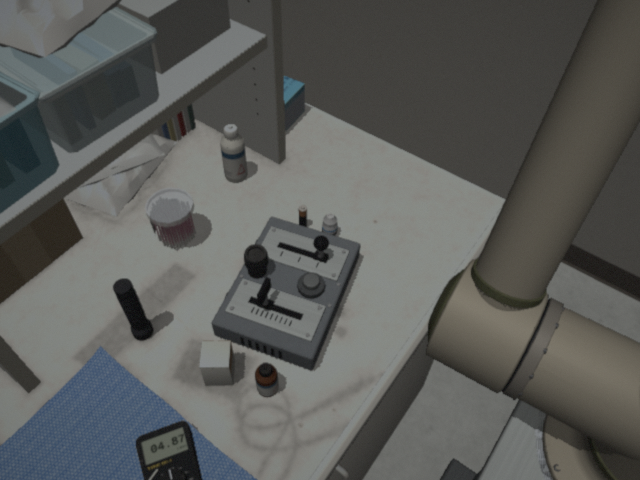

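The top view shows the console with corners at about (226,220), (326,198), (349,272) and (246,296). The ball knob is on the right (-y) plate at about (317,254), the button is at (290,262) and the paddle is at (257,241). In the scene view the knob is at about (321,243) and the button at (312,281).

```bash
cat > h.py <<'E'
import numpy as np, cv2
def ray(d,uv):
    K=np.array([[d["fx"],0,d["cx"]],[0,d["fy"],d["cy"]],[0,0,1]])
    r=d["R"].T@np.linalg.solve(K,[uv[0],uv[1],1.]); return -d["R"].T@d["t"],r
def plane(d,uv,z):
    c,r=ray(d,uv); return c+r*(z-c[2])/r[2]
def pix(d,X):
    c=d["R"]@X+d["t"]; return np.array([d["fx"]*c[0]/c[2]+d["cx"],d["fy"]*c[1]/c[2]+d["cy"]])
E
python3 - <<'E'
from h import *
for n,box in(("top",(215,190,365,305)),("scene",(205,205,370,375))):
    d=np.load(n+"0.npz"); g=cv2.cvtColor(d["color"],cv2.COLOR_RGB2GRAY)
    x0,y0,x1,y1=box; c=g[y0:y1,x0:x1]
    t,_=cv2.threshold(c,0,255,cv2.THRESH_OTSU)
    k,l,st,ce=cv2.connectedComponentsWithStats((c>t).astype(np.uint8))
    print(n,t)
    for i in range(1,k):
        if 700<st[i,4]<4000:
            pts=np.argwhere(l==i)[:,::-1].astype(np.float32)+[x0,y0]
            W=np.array([plane(d,p,.049)[:2] for p in pts],np.float32)
            r=cv2.minAreaRect(W); b=cv2.boxPoints(r)
            e=b[1]-b[0] if np.linalg.norm(b[1]-b[0])>np.linalg.norm(b[2]-b[1]) else b[2]-b[1]
            print(st[i],np.round(r[0],4),np.round(r[1],4),"yaw",round(float(np.arctan(e[1]/e[0])),3))
    k,l,st,ce=cv2.connectedComponentsWithStats((c<35).astype(np.uint8))
    for i in range(1,k):
        if st[i,4]>25: print(" dark",st[i]+[x0,y0,0,0,0],ce[i]+[x0,y0])
    cv2.imwrite(f"pics/{n}c.png",cv2.resize(d["color"][y0:y1,x0:x1,::-1],None,fx=3.5,fy=3.5,interpolation=cv2.INTER_CUBIC))
E
python3 -c "
import cv2,numpy as np
a=cv2.imread('pics/topc.png');b=cv2.imread('pics/scenec.png');print(a.shape,b.shape)"
```

```text
top 98.0
[  75   14   45   71 1680] [0.5324 0.0186] [0.1364 0.0615] yaw 0.272
[  22   26   45   73 1686] [0.5031 0.1249] [0.1365 0.0615] yaw 0.27
scene 95.0
[  57   21   87   54 1990] [0.5303 0.0182] [0.1356 0.0623] yaw 0.266
[  20   74  100   62 2565] [0.5011 0.1243] [0.1355 0.062 ] yaw 0.268
 dark [300 216   6  10  53] [302.56603774 220.58490566]
 dark [314 236  14  15 157] [320.79617834 242.9044586 ]
 dark [279 244  49  18 213] [305.63849765 252.43661972]
 dark [247 246  16   9  37] [253.24324324 248.91891892]
 dark [245 254  24  24 347] [257.01152738 267.19020173]
 dark [311 254  47 113 228] [333.61842105 312.57017544]
 dark [250 278  52  41 441] [270.52154195 300.71655329]
 dark [301 290  23   8  40] [313.025 294.925]
 dark [240 337   5   8  29] [241.86206897 340.65517241]
 dark [247 340   6   8  27] [249.55555556 343.22222222]
 dark [255 342   5   8  31] [256.80645161 345.87096774]
 dark [263 345   4   8  29] [264.51724138 348.37931034]
 dark [270 348   5   8  30] [272.13333333 351.73333333]
 dark [278 350   5   9  28] [279.67857143 354.03571429]
 dark [258 364  19  11 145] [266.13103448 369.87586207]
(402, 525, 3) (595, 578, 3)
```

View pics/topc.png

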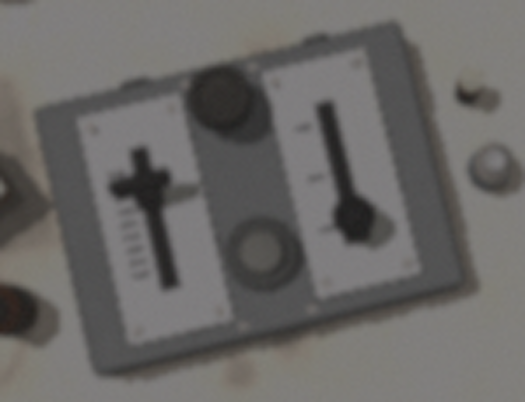

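Call:
play_rows(commands=[{"xyz": [0.8,-0.76,0],"roll": 0.02},{"xyz": [0.8,-0.76,0],"roll": 0.02},{"xyz": [0.8,-0.76,0],"roll": 0.02},{"xyz": [0.8,-0.76,0],"roll": 0.02},{"xyz": [0.8,-0.76,0],"roll": 0.02},{"xyz": [0.8,-0.76,0],"roll": 0.02},{"xyz": [0.8,-0.76,0],"roll": 0.02},{"xyz": [0.8,-0.76,0],"roll": 0.02},{"xyz": [0.8,-0.76,0],"roll": 0.02},{"xyz": [0.8,-0.76,0],"roll": 0.02}], fingers=-1, grip_force=10)

```text
t: 1.35
eef_pos: [0.3798, -0.1461, 0.2387]
ee_rot: [-3.113, -0.42, 0.0]
force: [-0.1, -0.6, -0.5]
finger_gap: 0.008
finger_force: 0.0
```

```bash
cat >> h.py <<'E'
from scipy.spatial.transform import Rotation as Ro
C=np.array([.517,.0715]);YAW=.269
cx=np.array([np.cos(YAW),np.sin(YAW)]);cy=np.array([-cx[1],cx[0]])
def world(x,y,z): return np.r_[C+x*cx+y*cy,z]
def go(s,X):
    R=Ro.from_rotvec(s["ee_rot"]).as_matrix(); p=s["eef_pos"]
    print("t",round(float(s["t"]),2),"tcp console",np.round([(p[:2]-C)@cx,(p[:2]-C)@cy,p[2]],4),"yaw",round(float(np.arctan2(R[1,0],R[0,0])),3),"gap",s["finger_gap"],"F",np.round(s["force"],1))
    print("tool axes z",np.round(R[:,2],3)," shift units",np.round(R.T@(X-p)/.04,2))
E
python3 - <<'E'
from h import *
from rig import manip
go(manip.get_state(),world(-.075,-.055,.13))
for n in("top","scene"):
    d=np.load(n+"0.npz"); print(n,"knob",pix(d,world(-.03,-.055,.087)),"button",pix(d,world(-.035,0,.067)))
E
```

```text
t 1.35 tcp console [-0.1901 -0.1734  0.2387] yaw 0.268 gap 0.0076508417239406065 F [-0.1 -0.6 -0.5]
tool axes z [-0.  0. -1.]  shift units [ 2.88 -2.96  2.72]
top knob [315.49621337 251.51498023] button [289.00593374 261.7150148 ]
scene knob [319.76401367 242.58944317] button [309.77630863 279.02405535]
```

Call:
play_rows(commands=[{"xyz": [0.5,-0.5,0.2],"roll": 0},{"xyz": [0.5,-0.5,0.4],"roll": 0},{"xyz": [0.5,-0.5,0.4],"roll": 0},{"xyz": [0.5,-0.5,0.4],"roll": 0},{"xyz": [0.5,-0.5,0.4],"roll": 0},{"xyz": [0.38,-0.46,0.4],"roll": 0},{"xyz": [0,0,0.5],"roll": 0},{"xyz": [0,0,0],"roll": 0},{"xyz": [0,0,0],"roll": 0},{"xyz": [0,0,0],"roll": 0}])

```text
t: 2.6
eef_pos: [0.4593, -0.0031, 0.1315]
ee_rot: [3.113, 0.419, 0.002]
force: [-0.5, 0.5, -0.6]
finger_gap: -0.002
finger_force: 0.0
```

```bash
python3 - <<'E'
from h import *
from rig import manip
s=manip.get_state(); go(s,world(-.075,-.055,.075))
ims=[]
for n in("top","scene","wrist"):
    d=manip.get_image(n); np.savez(n+"1.npz",**d); k=d["color"][:,:,::-1]
    u=pix(d,world(-.03,-.055,.087)); print(n,u,pix(d,s["eef_pos"]))
    x0,y0=[int(min(max(a,0),m)) for a,m in zip(u-[65,75],(510,330))]; print(x0,y0)
    ims.append(cv2.resize(k[y0:y0+150,x0:x0+130],None,fx=2,fy=2,interpolation=cv2.INTER_CUBIC) if n!="wrist" else cv2.resize(k,(400,300)))
    
cv2.imwrite("pics/m1.png",np.hstack([ims[0],ims[1],cv2.resize(ims[2],(270,300))]))
E
```

```text
t 2.6 tcp console [-0.0755 -0.0566  0.1315] yaw 0.268 gap -0.001944110012781699 F [-0.5  0.5 -0.6]
tool axes z [ 0.001 -0.    -1.   ]  shift units [ 0.01 -0.04  1.41]
top [315.49621337 251.51498023] [322.28226305 272.70153734]
250 176
scene [319.76401367 242.58944317] [350.38001572 232.2267432 ]
254 167
wrist [309.15463301 175.19550208] [312.56812105 312.55920873]
244 100
```

View pics/m1.png

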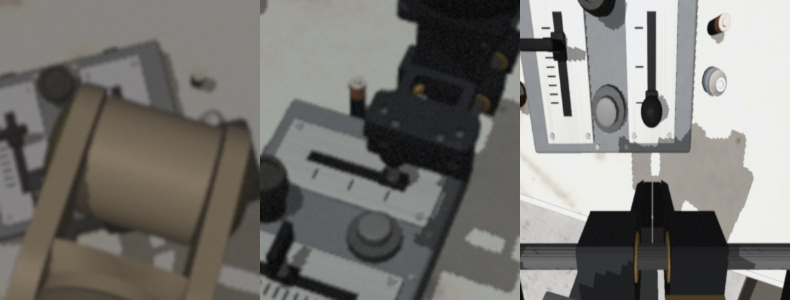

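The wrist view shows the knob straight ahead of the shut fingertips, at about column 313 against 312.6 for the tip. The way is clear, so I lower.

Call:
play_rows(commands=[{"xyz": [0,0,0.35],"roll": 0},{"xyz": [0,0,0.35],"roll": 0},{"xyz": [0,-0.04,0.35],"roll": 0},{"xyz": [0,0,0.35],"roll": 0},{"xyz": [0.1,0,0],"roll": 0},{"xyz": [0.1,0,0],"roll": 0},{"xyz": [0.1,0,0],"roll": 0},{"xyz": [0.1,0,0],"roll": 0},{"xyz": [0.1,0,0],"roll": 0},{"xyz": [0.1,0,0],"roll": 0}])

```text
t: 4.0
eef_pos: [0.4816, 0.0051, 0.0747]
ee_rot: [-3.113, -0.42, 0.002]
force: [-6.2, -2.2, 4.3]
finger_gap: 0.009
finger_force: 3.7
```

Call:
play_rows(commands=[{"xyz": [0.12,0,0],"roll": 0},{"xyz": [0.12,0,0],"roll": 0},{"xyz": [0.12,0,0],"roll": 0},{"xyz": [0.12,0,0],"roll": 0},{"xyz": [0.12,0,0],"roll": 0},{"xyz": [0.12,0,0],"roll": 0},{"xyz": [0.12,0,0],"roll": 0},{"xyz": [0.12,0,0],"roll": 0},{"xyz": [0.12,0,0],"roll": 0},{"xyz": [0.12,0,0],"roll": 0}])

```text
t: 5.25
eef_pos: [0.5286, 0.0179, 0.0747]
ee_rot: [-3.113, -0.42, -0.001]
force: [-0.2, 0.3, 0.3]
finger_gap: 0.008
finger_force: 0.1
```

```bash
cat > look.py <<'E'
from h import *
from rig import manip
import sys
s=manip.get_state(); go(s,world(.008,-.055,.075))
d=manip.get_image("scene"); w=manip.get_image("wrist")
a=cv2.resize(d["color"][180:360,220:380,::-1],(400,450),interpolation=cv2.INTER_CUBIC)
b=cv2.resize(w["color"][:,:,::-1],(400,300)); b=cv2.copyMakeBorder(b,0,150,0,0,cv2.BORDER_CONSTANT)
cv2.imwrite(sys.argv[1],np.hstack([a,b]))
E
python3 look.py pics/m2.png
```

```text
t 5.25 tcp console [-0.0031 -0.0547  0.0747] yaw 0.268 gap 0.008415816873067503 F [-0.2  0.3  0.3]
tool axes z [ 0.001  0.    -1.   ]  shift units [ 0.28  0.01 -0.01]
```

View pics/m2.png

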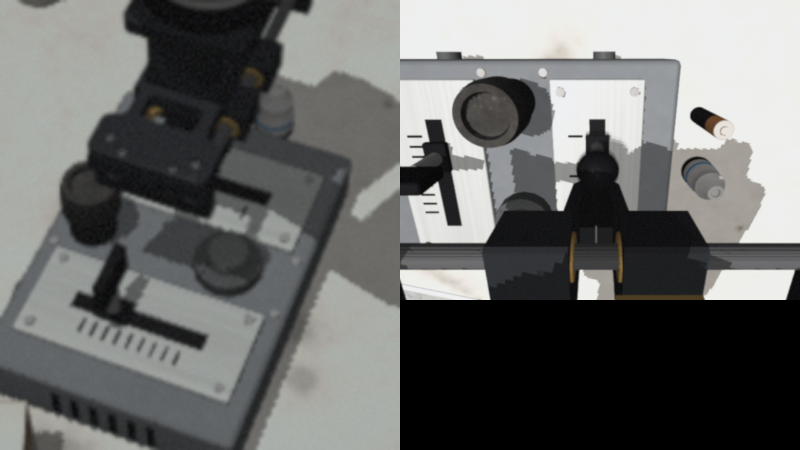

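The knob sits ahead of the fingertips and well past the middle tick, at about (597,165) in the right half. Nothing else has moved. I push on to the stop.

Call:
play_rows(commands=[{"xyz": [0.05,0,0],"roll": 0},{"xyz": [0.05,0,0],"roll": 0},{"xyz": [0.05,0,0],"roll": 0},{"xyz": [0.05,0,0],"roll": 0},{"xyz": [0.05,0,0],"roll": 0},{"xyz": [0.05,0,0],"roll": 0},{"xyz": [0,0,0],"roll": 0},{"xyz": [0,0,0],"roll": 0},{"xyz": [0,0,0],"roll": 0},{"xyz": [0,0,0],"roll": 0}])

```text
t: 6.6
eef_pos: [0.5389, 0.0209, 0.0747]
ee_rot: [-3.113, -0.42, 0.003]
force: [-4.9, -2.3, 2.7]
finger_gap: 0.003
finger_force: 2.6
```

Call:
play_rows(commands=[{"xyz": [0.05,0,0],"roll": 0},{"xyz": [0.05,0,0],"roll": 0},{"xyz": [0.05,0,0],"roll": 0},{"xyz": [0,0,0],"roll": 0},{"xyz": [0,0,0],"roll": 0},{"xyz": [0,0,0],"roll": 0},{"xyz": [0,0,0],"roll": 0},{"xyz": [0,0,0],"roll": 0},{"xyz": [0,0,0],"roll": 0},{"xyz": [0,0,0],"roll": 0}])

```text
t: 7.85
eef_pos: [0.5402, 0.0214, 0.0747]
ee_rot: [3.113, 0.421, -0.021]
force: [-27.4, -10.5, 18.1]
finger_gap: 0.006
finger_force: 14.8
```

The force rose to 29 N with almost no motion, so the lever is at its far stop. I back off, rise and go over the button.

Call:
play_rows(commands=[{"xyz": [-0.2,0,0],"roll": 0},{"xyz": [-0.4,0,0],"roll": 0},{"xyz": [-0.4,0,0],"roll": 0},{"xyz": [-0.1,0,-0.4],"roll": 0},{"xyz": [0,0,-0.4],"roll": 0},{"xyz": [0,0,-0.3],"roll": 0},{"xyz": [0,-0.4,0],"roll": 0},{"xyz": [0,-0.4,0],"roll": 0},{"xyz": [0,-0.4,0],"roll": 0},{"xyz": [0,0,0],"roll": 0}])

```text
t: 9.1
eef_pos: [0.4897, 0.0586, 0.1185]
ee_rot: [-3.113, -0.424, 0.001]
force: [0.7, -0.7, -1.1]
finger_gap: 0.008
finger_force: 0.0
```

```bash
sed -i 's/world(.008,-.055,.075)/world(-.035,0,.072)/' look.py; python3 look.py pics/m3.png
```

```text
t 9.1 tcp console [-0.0298 -0.0052  0.1185] yaw 0.27 gap 0.007636597135567371 F [ 0.7 -0.7 -1.1]
tool axes z [-0.001  0.    -1.   ]  shift units [-0.13 -0.13  1.16]
```

View pics/m3.png

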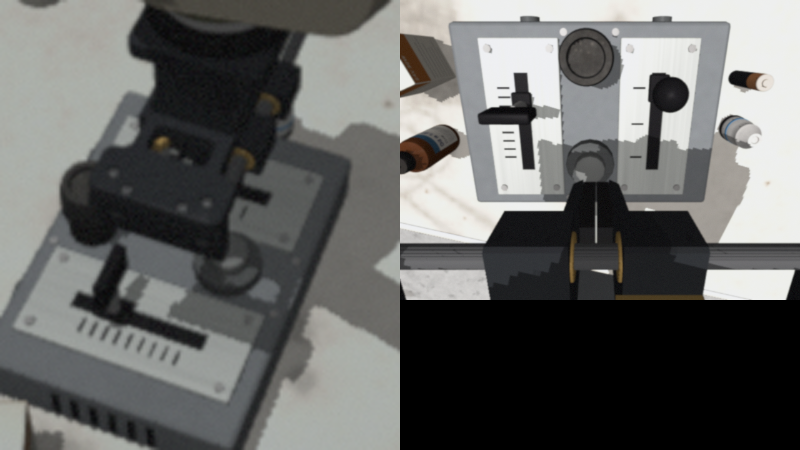

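The shutter knob is at the far end of its slot, at about (670,95) in the right half. The paddle and the bystanders have not moved, and the button is just ahead of the fingertips at about (590,160). Now I press it.

Call:
play_rows(commands=[{"xyz": [-0.13,-0.13,0.2],"roll": 0},{"xyz": [0,0,0.4],"roll": 0},{"xyz": [0,0,0.4],"roll": 0},{"xyz": [0,0,0.16],"roll": 0},{"xyz": [0,0,0.1],"roll": 0},{"xyz": [0,0,0.1],"roll": 0},{"xyz": [0,0,0.1],"roll": 0},{"xyz": [0,0,0.05],"roll": 0},{"xyz": [0,0,0],"roll": 0},{"xyz": [0,0,0],"roll": 0}])

```text
t: 10.45
eef_pos: [0.484, 0.0608, 0.0609]
ee_rot: [3.112, 0.421, 0.004]
force: [-9.6, -0.9, 33.1]
finger_gap: 0.004
finger_force: 16.4
```

Call:
play_rows(commands=[{"xyz": [0,0,-0.05],"roll": 0},{"xyz": [0,0,0],"roll": 0},{"xyz": [0,0,-0.3],"roll": 0},{"xyz": [0,0,-0.5],"roll": 0},{"xyz": [0,0,-0.6],"roll": 0},{"xyz": [0,0,-0.6],"roll": 0},{"xyz": [0,0,-0.6],"roll": 0},{"xyz": [0,0,-0.3],"roll": 0},{"xyz": [0,0,0],"roll": 0},{"xyz": [0,0,0],"roll": 0}])

```text
t: 11.7
eef_pos: [0.4835, 0.0608, 0.1755]
ee_rot: [-3.113, -0.42, 0.002]
force: [0.1, -0.2, 0.0]
finger_gap: 0.007
finger_force: 0.0
```

```bash
python3 look.py pics/m4.png
```

```text
t 11.7 tcp console [-0.0351 -0.0014  0.1755] yaw 0.268 gap 0.006736927310782498 F [ 0.1 -0.2  0. ]
tool axes z [-0.001  0.    -1.   ]  shift units [ 0.01 -0.03  2.59]
```

View pics/m4.png

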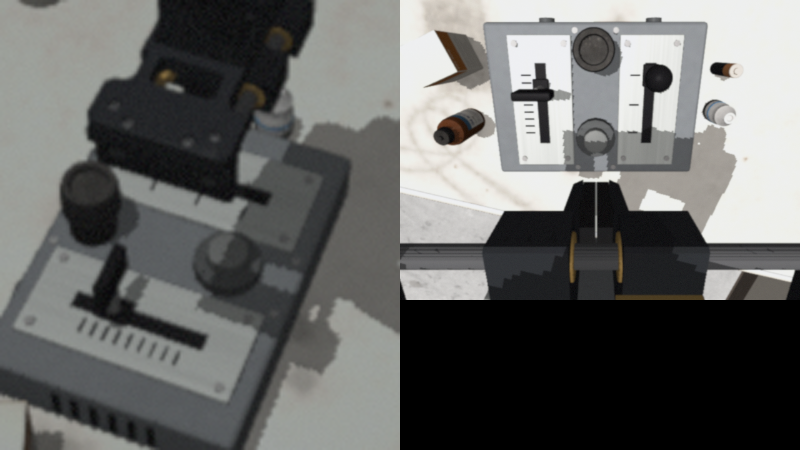

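The knob is at the far end of its slot, at about (657,78) in the right half. The button at (595,137) looks up again, the paddle and bystanders stand where they were, and the arm is clear of everything.

```bash
python3 -c "
from rig import manip
print(manip.sign_off())"
```

```text
the job is handed in; nothing more can be done
None
```

The shutter lever was pushed to its far stop, the start button was then pressed fully down and released, the last picture shows the paddle and other things unmoved, and the job is handed in (no verdict returned).

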